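# Set the torque dial of an angle driver in its test cradle

### The job

Lift the red angle driver by its body and set it down in the raised test cradle, level and fully down in both saddles, centred lengthways, with its nose towards the blue test head, and let go of it. Then go to its black torque dial and turn that clockwise (seen from above) until it clicks over from the one-dot to the two-dot setting, leaving the driver seated in the cradle. Do not drop the driver, do not turn the dial before the driver is in the cradle, and leave the other things on the bench where they are.

Things in the scene. Friction and masses are not known exactly. Their poses are not given: they have to be found in the camera images.
- driver: Loose angle driver lying on its flat underside: block 200 long, 50 wide, 50 high (mm), under 1 kg. Red housing with black end cap (x -100 to +25), aluminium gear head (x +25 to +85), dark round nose 28 across (x +85 to +100). Its dial on the gear head reaches 90 above the underside. Origin: on the underside, midway along; x to the nose, y left, z up. Centre of mass near x = -15.
- driver_grip (a point): Point where the driver's housing is well gripped across its 50 mm width: driver frame x -30, y 0, z +34 mm, with the driver's axes. It is clear of the dial and, in the cradle, of both saddles.
- dial_grip (a point): Point on the dial's upright axis at grip height: driver frame +55, 0, +80 mm. Dial black: disc 48 mm across, 6 thick, on the driver's top; on it an upright bar 48 long, 15 thick, 6 to 40 above the driver's top, white line on its pointing half. At dial angle q it points (0.6 - q) rad left (counter-clockwise from above) of the driver's x; grip it across its thickness.
- dial (a joint): Angle of the dial on the driver (rad), growing clockwise seen from above. 0: at one white dot (start); 1.2: at two dots; stops at both. A sprung detent pushes back up to 0.6 (at most about 0.3 N m), beyond it the dial snaps on to 1.2 by itself. A driver lying loose on the bench may slew round; the cradle holds it.
- cradle: Test cradle fixed to the bench. Origin: on its axis at bench level; x along it to its blue test head (block 24 x 60 mm, x +126 to +150, 110 high). Base plate 260 x 90 x 10 mm. Two black saddles, each 20 mm long, at x = -75 and +55, open between them. Each has a flat floor 70 above the bench, 54 wide between cheeks that rise upright 15 mm, then flare to about 70 apart at 28 mm.
- cradle_seat (a point): Point midway on the cradle's axis at the height of the saddle floors, 70 mm above the cradle's origin, with the cradle's axes: where the driver's origin belongs when it is centred and fully down.
- battery: Bystander: black battery pack with red stripe, 75 x 105 x 54 mm, origin under its centre.
- grease: Bystander: white bottle with orange cap, 56 mm across, 130 mm high, origin under its centre.
- motor: Bystander: steel motor with copper band, standing, 68 mm across, 92 mm high, origin under its centre.
- screwdriver: Bystander: screwdriver with yellow handle, 170 mm long, 26 mm thick, lying flat, roughly along x near the robot's centre line; origin under its middle.
Things that resemble listed ones, but are neither listed nor needed, are in the scene too. Several things look just like the driver: the one meant starts farthest from the robot's base.

How it is judged:
On the way, in this order (a step that is already met when the one before it is completed fails the run):
1. the driver sits in both saddles, nose to the test head, let go, with the dial still at one dot (x of driver in the frame of cradle_seat between -0.025 and 0.025 m and y of driver in the frame of cradle_seat between -0.008 and 0.008 m and z of driver in the frame of cradle_seat between -0.005 and 0.005 m and angle between driver's own z axis and vertical below 0.06 rad and angle between the x axis of driver and the x axis of cradle, either way round below 0.08 rad and x of dial_grip in the frame of cradle_seat above 0 m and linear speed of driver below 0.03 m/s and value of joint dial below 0.4 rad and contact force between the fingers and driver below 0.2 N), for 0.2 s.
2. the dial has clicked over to two dots (value of joint dial above 1 rad), for 0.2 s.
At the end, for the whole second after the job is handed in: The driver rests in the cradle: its origin within 25 mm lengthways, 8 mm sideways and 5 mm in height of the seat point, tilted less than 0.06 rad, in line with the cradle within 0.08 rad, nose towards the blue test head, the dial past 1.05 rad (at two dots), everything at rest (x of driver in the frame of cradle_seat between -0.025 and 0.025 m and y of driver in the frame of cradle_seat between -0.008 and 0.008 m and z of driver in the frame of cradle_seat between -0.005 and 0.005 m and angle between driver's own z axis and vertical below 0.06 rad and angle between the x axis of driver and the x axis of cradle, either way round below 0.08 rad and x of dial_grip in the frame of cradle_seat above 0 m and linear speed of each of driver, battery, grease, motor, screwdriver below 0.03 m/s and value of joint dial above 1.05 rad); the robot touches nothing.
It fails at once if a bystander is moved more than 30 mm (distance of any of battery, grease, motor, screwdriver from where it was at the start of the episode above 0.03 m).
It fails at once if the driver is dropped (falls faster than 0.5 m/s with no finger on it) (linear speed of driver above 0.5 m/s and contact force between the fingers and driver below 0.05 N).
It fails at once if the dial is clicked over while the driver is not in the cradle (value of joint dial above 0.7 rad and (z of driver in the frame of cradle_seat above 0.02 m or horizontal distance between driver and cradle_seat above 0.05 m)).
It also fails if it takes over 61 s, if anything falls off the work surface, if the arm or the gripper's body presses on something with over 40 N, if the wrist force passes 120 N, or if a joint passes its speed limit or range.

### The arm

A 6-joint arm with a two-finger parallel gripper is mounted at the origin on the work surface. World frame = base frame: x ahead of the robot, y to its left, z up, the work surface at z = 0. Lengths are in m, angles in rad, forces in N, time in s.
With the tool pointing down it reaches from about 0.25 to 0.85 m from the base axis. Payload 12.5 kg.
Tool frame: the origin (TCP) lies on the centre line of the jaws, within the pads' length; the fingertips stand 22 mm ahead of it and the grasp point (between the pads) lies 3 mm ahead of it (r.tips_ahead is the distance from the TCP to the fingertips, in m); z points along the fingers, y is the direction in which the jaws open and shut (so a half turn about z gives the same grasp; the last joint's range is limited). The gripper opens to 93 mm and grips with 3 to 60 N. Pads are 15 mm wide; open, the fingers measure 128 mm over their backs; the gripper's body (75 mm by 188 mm) begins 65 mm behind the grasp point.
Start: joints at [1.169, 0.351, 1.652, -0, 1.139, -0.085], TCP at [0.171, 0.523, 0.241] pointing down, gripper open.
Joint ranges: [-2.75, 2.75], [-0.79, 2.1], [0.01, 2.65], [-1.57, 4.71], [0.07, 3.14], [-2.87, 2.87]. Speed limits (rad/s): [2.22, 2.22, 2.79, 3.14, 3.14, 3.14].

### API

Orientations are given as a unit quaternion [w, x, y, z].
In Python, from plant import r gives the robot as it stands. The module is installed in compiled form; this text tells all that it offers. Calls block until the motion is done:
- r.move_ptp(position, orientation): joint-space move of the TCP to a pose.
- r.movel(position, feed=0.15, attitude=None, until_force=None): straight line of the TCP; attitude=None keeps the orientation; feed is the mean speed in m/s. With until_force (N) it stops when the force on the tool has changed by that much, and returns True; else False.
- r.movej(angles): joint-space move.
- r.open() and r.close_gripper(f_grip=None): open the fingers fully, or close them until they stop; f_grip is the grip in N (None keeps the last).
- r.sleep(seconds).
- r.solve_ik(position, orientation): joint angles nearest the present ones, or None.
- r.get_image(name): name is "scene" or "top"; returns the picture (400x640x3 uint8, red, green, blue); there is no depth.
- r.camera_info(name): a dict with "mtx" (3x3 intrinsics, pixels), "world_to_cam" (4x4, takes a point from world to camera coordinates). Camera axes: x right, y down, z forward; pixel columns grow to the right and rows downward; lengths in m; the calibration is good to about 2 mm. A picture is of the moment at which its call begins. camera_info takes no time and is no camera call.
A pose or a line that the arm cannot do raises r.IKError and nothing moves.
- r.sign_off(): hands the job in, once; it reports no verdict.
Readings, each from a call of its own:
- r.read_clock(): time.
- r.read_joint_pos(): joint angles.
- r.read_qd(): joint speeds.
- r.read_tau(): joint torques, N m.
- r.read_tool_pos(): TCP position.
- r.read_orientation(): TCP orientation.
- r.read_wrist_force(): force on the tool from outside, world axes, zero at the start.
- r.read_wrist_torque(): the same for the moment, N m.
- r.read_opening(): finger opening in m.
Only numpy, scipy, OpenCV 4.12 (cv2) and the standard library are available. Lean on these libraries where they do the work, as an engineer would, in place of code of your own. Each camera call takes 0.05 s, during which the arm holds its last target. There are 200 camera calls.

## Working session

There is one attempt and no reset: what is moved stays moved. The work goes in short steps, each a Python script; the robot and the scene stay as the last script left them, time stands still between calls to the robot, and variables do not carry over. Pictures are saved under pics/ and viewed, on a budget of 10 in all, crops included, one or two more only if the job needs it, and the job is handed in when it is done.

```bash
mkdir -p pics; ls
python3 - <<'E'
from plant import r
import cv2,numpy as np
for n in("scene","top"):
    im=r.get_image(n);cv2.imwrite(f"pics/{n}0.png",im[:,:,::-1])
    c=r.camera_info(n);print(n,np.round(c["mtx"],1).tolist(),np.round(c["world_to_cam"],4).tolist())
print(r.read_clock(),r.read_tool_pos(),r.read_orientation(),r.read_opening())
E
```

```text
pics
scene [[362.3, 0.0, 326.5], [0.0, 362.3, 199.9], [0.0, 0.0, 1.0]] [[0.6065, 0.795, -0.0115, -0.314], [0.475, -0.3739, -0.7966, -0.1659], [-0.6376, 0.4777, -0.6044, 1.2565], [0.0, 0.0, 0.0, 1.0]]
top [[510.4, 0.0, 322.6], [0.0, 510.4, 203.7], [0.0, 0.0, 1.0]] [[-0.0072, -0.9999, 0.0081, 0.0244], [-0.9823, 0.0055, -0.1871, 0.5053], [0.1871, -0.0093, -0.9823, 1.4141], [0.0, 0.0, 0.0, 1.0]]
0.1 [0.17120034 0.52237197 0.24015233] [-1.19509266e-04  1.57722681e-01  9.87483307e-01 -5.10741931e-04] 0.09299103354916251
```

View pics/top0.png

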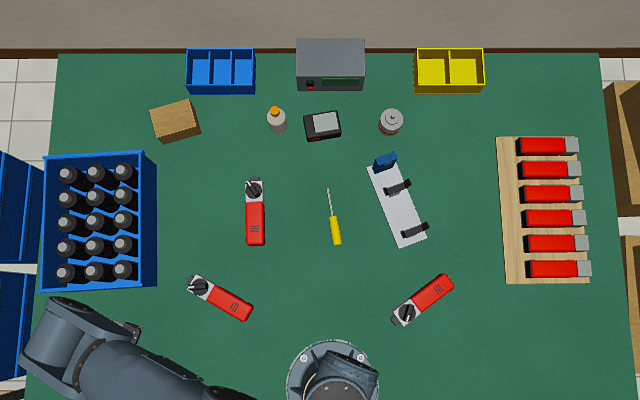

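View pics/scene0.png

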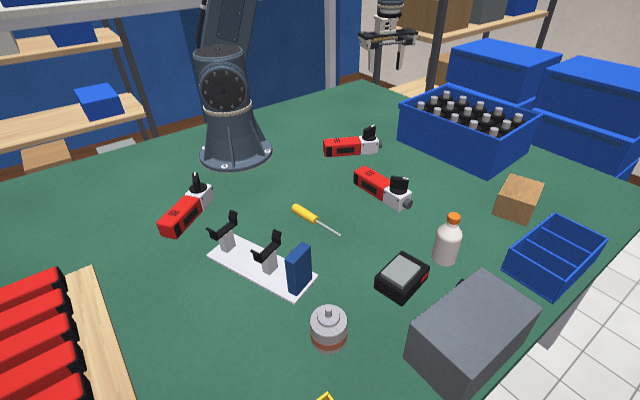

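Target is the top-view driver at about (255,210), the farthest with a dial (the racked red tools have none). The cradle is at about (398,205), with its blue head at (385,160). I'll measure both, with an enlarged crop of each.

```bash
cat > h.py <<'E'
import cv2,numpy as np
from plant import r
from scipy.spatial.transform import Rotation as Ro
def cam(n):
    c=r.camera_info(n);return np.array(c["mtx"]),np.array(c["world_to_cam"])
def cast(n,px,z):
    K,T=cam(n);px=np.atleast_2d(px).astype(float)
    d=np.c_[px,np.ones(len(px))]@np.linalg.inv(K).T@T[:3,:3]
    C=-T[:3,:3].T@T[:3,3];return C+d*((z-C[2])/d[:,2])[:,None]
def proj(n,P):
    K,T=cam(n);p=(np.atleast_2d(P)@T[:3,:3].T+T[:3,3])@K.T;return p[:,:2]/p[:,2:]
def rect(n,mask,z):
    cs,_=cv2.findContours(mask.astype(np.uint8),cv2.RETR_EXTERNAL,cv2.CHAIN_APPROX_NONE)
    c=max(cs,key=cv2.contourArea)[:,0]
    P=cast(n,c,z)[:,:2]
    (cx,cy),(w,h),a=cv2.minAreaRect((P*1000).astype(np.float32))
    if w<h: w,h,a=h,w,a+90
    return np.array([cx,cy])/1000,w,h,a
def down(yaw): # tool z down, tool y (jaw) axis at yaw+90deg ; tool x along yaw
    c,s=np.cos(yaw),np.sin(yaw)
    q=Ro.from_matrix(np.array([[c,s,0],[s,-c,0],[0,0,-1]]).astype(float)).as_quat()
    return [q[3],q[0],q[1],q[2]]
E
python3 - <<'E'
from h import *
im=cv2.imread("pics/top0.png");hsv=cv2.cvtColor(im,cv2.COLOR_BGR2HSV);H,S,V=[hsv[...,i].astype(int) for i in range(3)]
def win(m,x0,x1,y0,y1):
    o=np.zeros_like(m);o[y0:y1,x0:x1]=m[y0:y1,x0:x1];return o
red=win(((H<10)|(H>170))&(S>150)&(V>60),235,275,170,255)
print("V red",np.percentile(V[red],[5,25,50,75,95]))
for vm in(60,190,215): print("red",vm,rect("top",red&(V>vm),.05))
al=win((S<60)&(V>150),235,275,170,215);print("alu",rect("top",al,.05))
wh=win((S<50)&(V>150),350,440,150,255);print("plate",rect("top",wh,.01))
bl=win((H>95)&(H<125)&(S>120),360,410,145,180);print("blue",rect("top",bl,.11))
# black saddle tops
bk=win((V<60),360,440,170,245)
n,l,s,c=cv2.connectedComponentsWithStats(bk.astype(np.uint8))
for i in range(1,n):
    if s[i,4]>30: print("saddle",c[i],rect("top",l==i,.098))
a=cv2.resize(im[165:255,225:285],None,fx=6,fy=6,interpolation=2);b=cv2.resize(im[145:255,355:435],None,fx=5,fy=5,interpolation=2)
o=np.zeros((560,780,3),np.uint8);o[:540,:360]=a;o[:550,370:770]=b;cv2.imwrite("pics/crop1.png",o)
E
```

```text
V red [ 91.7 208.  213.  214.  218. ]
red 60 (array([0.4491853 , 0.21327942]), 124.14600372314453, 50.8013916015625, 1.1956291198730469)
red 190 (array([0.45195251, 0.21599292]), 118.34844207763672, 45.491085052490234, 1.1956104040145874)
red 215 (array([0.43309009, 0.21577463]), 34.59857940673828, 28.53557777404785, 89.65847778320312)
alu (array([0.52549829, 0.21889589]), 49.11311721801758, 23.376943588256836, 89.6875991821289)
plate (array([ 0.51709961, -0.19544852]), 259.3348388671875, 90.24427795410156, 20.13934898376465)
blue (array([ 0.61092792, -0.15167015]), 76.29208374023438, 41.13333511352539, 110.06933212280273)
saddle [397.43103448 187.23563218] (array([ 0.54183533, -0.18624919]), 78.20916748046875, 22.741487503051758, 110.50412368774414)
saddle [415.68589744 229.45512821] (array([ 0.42186386, -0.23064142]), 77.8304214477539, 20.634031295776367, 110.91923713684082)
```

View pics/crop1.png

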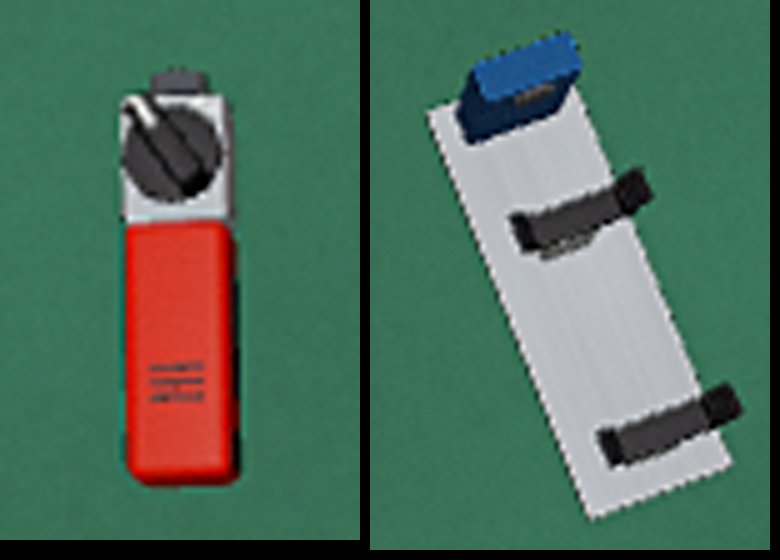

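Crop: the driver's nose is up and its dial bar points left of forward, as expected. The blue head's base sits on the plate, so the plate isn't centred on the cradle origin (saddles about 20 mm back). I'll check the origin with the head's top face and overlay the predicted points in both views.

Run:
```python
from h import *
im=cv2.imread("pics/top0.png");hsv=cv2.cvtColor(im,cv2.COLOR_BGR2HSV);H,S,V=[hsv[...,i].astype(int) for i in range(3)]
m=(H>95)&(H<125)&(S>120);w=np.zeros_like(m);w[145:180,360:410]=1;m&=w
print(np.percentile(V[m],[10,30,50,70,90]))
t=(m&(V>105));print("head top",rect("top",t,.11))
yc=np.radians(20.1);u=np.array([np.cos(yc),np.sin(yc)])
c,*_=rect("top",t,.11);print("origin from head",c-.138*u,"from plate",np.array([.5171,-.1954])-.02*u)
o=np.array([.5171,-.1954])-.02*u
def loc(o,y,P):
    P=np.array(P,float)/1000;R=np.array([[np.cos(y),-np.sin(y)],[np.sin(y),np.cos(y)]]);return np.c_[P[:,:2]@R.T+o,P[:,2]]
out=[]
D=[(-100,-25,50),(-100,25,50),(25,25,50),(25,-25,50),(85,25,50),(85,-25,50),(55,0,90)]
Cr=[(126,-30,110),(150,-30,110),(150,30,110),(126,30,110),(-85,27,70),(-85,-27,70),(-65,27,70),(-65,-27,70),(45,27,70),(45,-27,70),(65,27,70),(65,-27,70)]
for n,b in(("top",[(225,285,165,255),(355,435,145,255)]),("scene",[(340,425,155,220),(200,325,210,305)])):
    I=cv2.imread(f"pics/{n}0.png");k=4;I=cv2.resize(I,None,fx=k,fy=k,interpolation=2)
    for pts,col in((loc(np.array([.489,.2168]),np.radians(1.2),D),(255,255,0)),(loc(o,yc,Cr),(0,255,255))):
        for p in proj(n,pts): cv2.circle(I,tuple(int(v) for v in (p+.5)*k),2,col,-1)
    for x0,x1,y0,y1 in b: out.append(I[y0*k:y1*k,x0*k:x1*k])
# layout
o=np.zeros((600,800,3),np.uint8)
g=cv2.resize(out[3],None,fx=.5,fy=.5) if 0 else out[3][:,:]
o2=np.zeros((830,1160,3),np.uint8)
o2[:360,:240]=out[0];o2[:440,250:570]=out[1];o2[:260,580:920]=out[2];o2[445:445+380,400:900]=out[3]
cv2.imwrite("pics/ov.png",cv2.resize(o2[:,:925],(668,600),interpolation=cv2.INTER_AREA))
```

```text
[ 48.5  58.  136.  139.  146. ]
head top (array([ 0.62266272, -0.15660884]), 58.99080276489258, 22.436023712158203, 110.19051361083984)
origin from head [ 0.49306771 -0.20403388] from plate [ 0.49831811 -0.20227319]
```

View pics/ov.png

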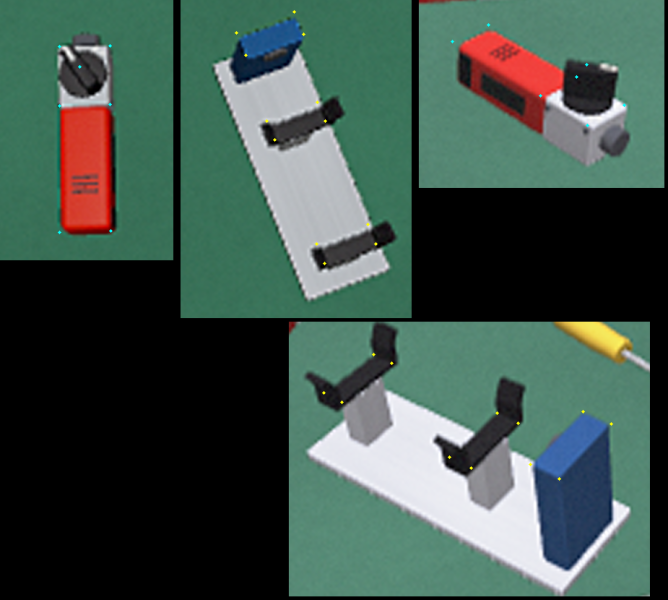

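The overlay fits. The head puts the cradle origin about 5 mm further back than my plate guess, and the two agree sideways, so I take (0.4940,-0.2038) at 20.1°. Grasp and lift.

Run:
```python
from h import *
a=np.radians(1.2);q=down(a)
g=np.array([.489-.03*np.cos(a),.2168-.03*np.sin(a)])
r.move_ptp([*g,.16],q);print(r.read_joint_pos().round(2) if hasattr(r.read_joint_pos(),'round') else r.read_joint_pos())
print(r.movel([*g,.037],feed=.1,until_force=15),r.read_tool_pos())
r.close_gripper(45);print("open",r.read_opening())
r.movel([*g,.06],feed=.05);r.sleep(.2);print(r.read_wrist_force(),r.read_wrist_torque(),r.read_opening())
r.movel([*g,.26],feed=.15)
y=np.radians(20.1);u=np.array([np.cos(y),np.sin(y)]);t=np.array([.494,-.2038])-.03*u
r.move_ptp([*t,.26],down(y));print(r.read_tool_pos(),r.read_opening(),r.read_clock(),r.read_joint_pos())
for n in("top","scene"): cv2.imwrite(f"pics/{n}1.png",r.get_image(n)[:,:,::-1])
o=np.zeros((600,800,3),np.uint8)
A=cv2.imread("pics/top1.png")[110:260,330:460];B=cv2.imread("pics/scene1.png")[120:320,160:360]
o[:450,:390]=cv2.resize(A,None,fx=3,fy=3);o[:400,400:800]=cv2.resize(B,None,fx=2,fy=2);cv2.imwrite("pics/hold.png",o)
```

```text
[0.35 0.38 1.84 0.   0.93 1.9 ]
False [0.45936824 0.2162886  0.03751558]
open 0.049468813031308595
[-0.23363558 -0.42692551 -8.28421909] [ 0.00242609  0.33010852 -0.00584436] 0.04952681106113642
[ 0.46606468 -0.21343625  0.25992495] 0.0498182581108682 7.8333 [-5.20394647e-01  2.62300156e-01  1.72372708e+00  2.38086578e-04
  1.15573438e+00  6.99009684e-01]
```

View pics/hold.png

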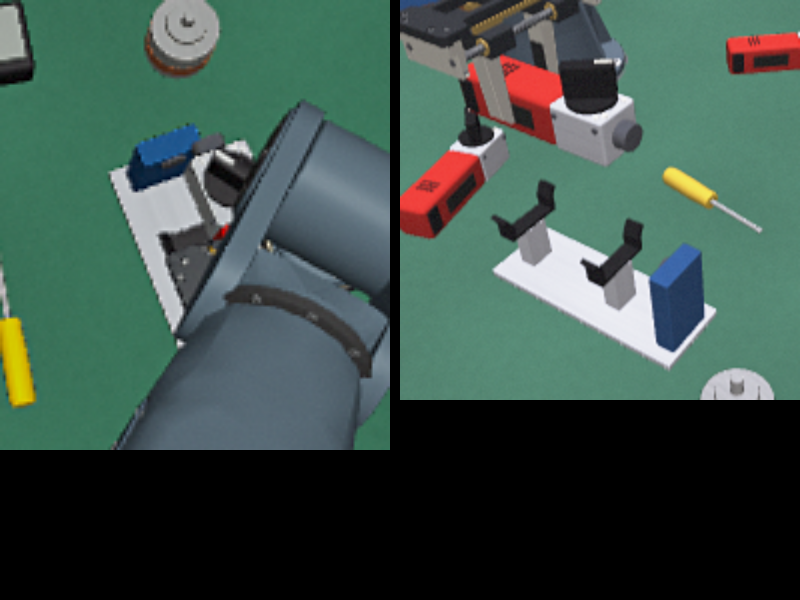

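The driver is held above the cradle, nose to the blue head, housing edge at about (475,125)–(605,160) in the scene half. I'll check its tilt numerically against the predicted corner projections.

Run:
```python
from h import *
y=np.radians(20.1);R=np.array([[np.cos(y),-np.sin(y)],[np.sin(y),np.cos(y)]])
o=np.array([.494,-.2038]);o=r.read_tool_pos()[:2]+R@[.03,0]
P=[(-100,25,50),(25,25,0),(25,25,50),(85,25,0),(85,25,50),(85,-25,50),(85,-25,0),(100,0,25),(55,0,90)]
P=np.array(P)/1000;W=np.c_[P[:,:2]@R.T+o,P[:,2]+.26-.037]
I=cv2.imread("pics/scene1.png");k=6;J=cv2.resize(I[130:220,190:325],None,fx=k,fy=k,interpolation=2)
for p in proj("scene",W): cv2.circle(J,(int((p[0]-190+.5)*k),int((p[1]-130+.5)*k)),3,(0,255,255),-1)
cv2.imwrite("pics/hold2.png",J[:600,:800])
```

```text
(no output)
```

View pics/hold2.png

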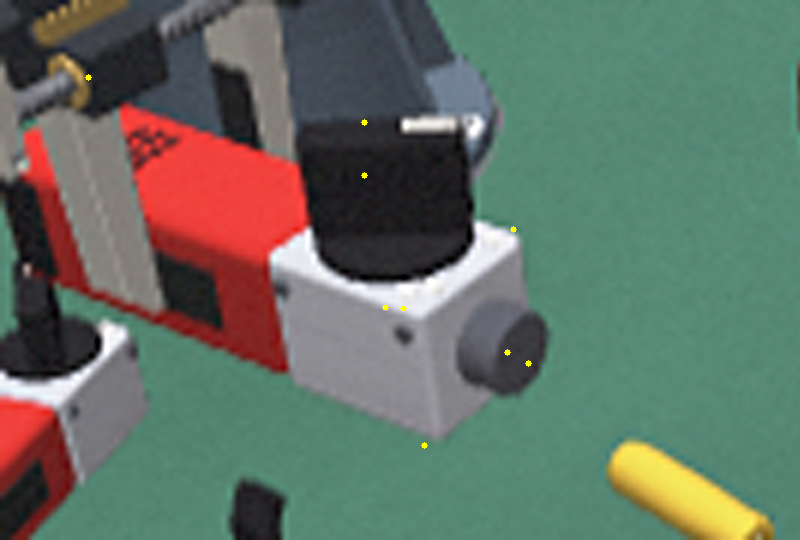

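Run:
```python
from h import *
from scipy.optimize import least_squares
obs=np.array([(275,252),(425,317),(440,437),(520,232),(290,372),(523,352)])/6.+[190,130]-.5
P=np.array([(25,-25,50),(85,-25,50),(85,-25,0),(85,25,50),(25,-25,0),(100,0,25)])/1000
y=np.radians(20.1);t=r.read_tool_pos()
def W(v): return Ro.from_euler("ZYX",[y+v[3],v[4],v[5]]).apply(P+[.03,0,-.034])+Ro.from_euler("z",y).apply(v[:3])+t-[0,0,.003]
f=lambda v:np.r_[(proj("scene",W(v))-obs).ravel(),v[:3]/.01,v[3:]/.1]
print((proj("scene",W(np.zeros(6)))-obs).round(1).tolist())
s=least_squares(f,np.zeros(6));print((s.x*1000).round(1),(proj("scene",W(s.x))-obs).round(1).tolist())
```

```text
[[-3.9, -0.5], [-3.6, -1.5], [-2.6, 1.4], [-1.1, -0.5], [-1.9, 2.0], [-2.5, 0.0]]
[-6.2  8.2 -1.5 44.  76.5 52.1] [[-1.1, -0.3], [0.1, -0.1], [0.1, 0.6], [0.9, -0.3], [0.1, 0.3], [-0.1, -0.0]]
```

Run:
```python
from h import *
from scipy.optimize import least_squares
obs=np.array([(275,252),(425,317),(440,437),(520,232),(290,372),(523,352)])/6.+[190,130]-.5
P=np.array([(25,-25,50),(85,-25,50),(85,-25,0),(85,25,50),(25,-25,0),(100,0,25)])/1000
y=np.radians(20.1);t=r.read_tool_pos()
def W(v): return Ro.from_euler("ZYX",[y,v[1],0]).apply(P+[.03,0,-.034])+Ro.from_euler("z",y).apply([v[0],0,0])+t-[0,0,.003]
f=lambda v:(proj("scene",W(v))+v[2:]-obs).ravel()
for b in ([1e-9,1e-9],[3,3]):
    s=least_squares(f,np.zeros(4),bounds=([-.03,-.3]+[-k for k in b],[.03,.3]+b));print((s.x*1000).round(1),f(s.x).round(1))
# top view at start again: driver origin from red/alu boundary and nose
print(proj("top",[[.489+.025,.2168,.05],[.489+.1,.219,.025]]))
```

```text
[  5.9 -15.7   0.   -0. ] [-1.7  0.  -1.2 -1.4  0.   1.8  1.2 -0.5  0.6  2.7 -0.   0.1]
[-1.4000e+00  4.6800e+01  3.0000e+03 -1.9391e+03] [-1.  -1.3 -0.5 -1.  -0.5  1.2  1.8 -0.   0.1  0.6 -0.1  0.5]
[[254.13896915 200.93109441]
 [254.89947926 177.49429893]]
```

The tilt and offset are small enough to seat (pitch at most about 0.05 rad, x within 6 mm). Lower with a force stop.

Run:
```python
from h import *
y=np.radians(20.1);u=np.array([np.cos(y),np.sin(y)]);t=np.array([.494,-.2038])-.032*u
r.movel([*t,.125],feed=.12)
print(r.read_wrist_force())
print(r.movel([*t,.110],feed=.04,until_force=12),r.read_tool_pos(),r.read_wrist_force())
print(r.movel([*t,.102],feed=.015,until_force=15),r.read_tool_pos(),r.read_wrist_force(),r.read_wrist_torque())
```

```text
[  0.56790301   0.30938327 -10.079207  ]
False [ 0.46391934 -0.21479131  0.10981794] [-0.0314245  -0.44207111 -9.26983979]
True [ 0.46413858 -0.21495478  0.10699075] [-1.19384597 -0.67856108  5.30251728] [ 0.22985309  0.18747849 -0.01399884]
```

Contact came exactly at the nominal seat height (TCP 0.107). Release, back off upwards and look.

Run:
```python
from h import *
r.open();r.sleep(.3)
p=r.read_tool_pos();r.movel([p[0],p[1],.26],feed=.2)
q=r.read_orientation();r.move_ptp([.30,.0,.35],q);r.sleep(.2)
for n in("top","scene"): cv2.imwrite(f"pics/{n}2.png",r.get_image(n)[:,:,::-1])
A=cv2.imread("pics/top2.png")[145:255,355:435];B=cv2.imread("pics/scene2.png")[190:310,190:330]
o=np.zeros((600,800,3),np.uint8);o[:440,:320]=cv2.resize(A,None,fx=4,fy=4,interpolation=2);o[:400,330:797]=cv2.resize(B,(467,400),interpolation=2)
cv2.imwrite("pics/seat.png",o);print(r.read_clock())
I=cv2.imread("pics/top2.png");hsv=cv2.cvtColor(I,cv2.COLOR_BGR2HSV);H,S,V=[hsv[...,i].astype(int) for i in range(3)]
m=((H<10)|(H>170))&(S>150)&(V>190);w=np.zeros_like(m);w[145:255,355:435]=1
c,L,wd,a=rect("top",m&w,.12);print(c,L,wd,a)
u=np.array([np.cos(.3508),np.sin(.3508)]);d=c-[.494,-.2038];print("red centre in cradle",d@u,d@[-u[1],u[0]])
```

```text
13.5667
[ 0.45637003 -0.21831351] 119.4562759399414 46.364234924316406 20.84844207763672
red centre in cradle -0.04032579224141461 -0.0006980964073377659
```

View pics/seat.png

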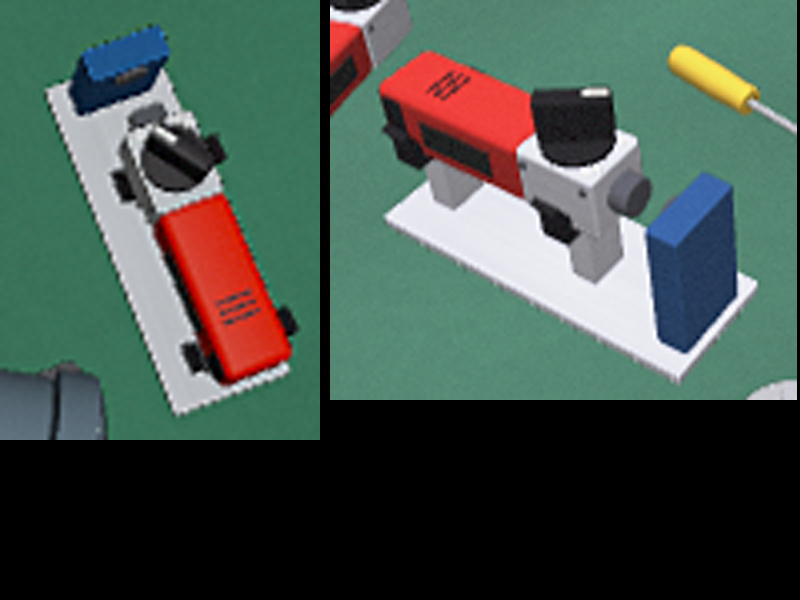

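Seat picture: the driver is level in both saddles, nose to the blue head, dial still at one dot. The red centre is at −40 mm (−37.5 expected), so it is about 3 mm back and 1 mm sideways. Next, locate the dial and grip it across the bar.

Run:
```python
from h import *
u=np.array([np.cos(.3508),np.sin(.3508)]);c=np.array([.494,-.2038])+.052*u+np.array([-u[1],u[0]])*0.000
print(c,proj("top",[[*c,.126],[*c,.16]]), "disc seen", cast("top",[[400,184.3]],.126))
yb=np.radians(20.6)+.6
r.move_ptp([*c,.24],down(yb));
print(r.movel([*c,.153],feed=.08,until_force=6),r.read_tool_pos(),r.read_joint_pos(),r.read_wrist_force())
r.close_gripper(30);print(r.read_opening(),r.read_wrist_force(),r.read_wrist_torque(),r.read_clock())
```

```text
[ 0.5428331  -0.18593024] [[398.54744241 184.40668047]
 [400.51603348 181.54675556]] disc seen [[ 0.54311067 -0.18991241  0.126     ]]
False [ 0.54309683 -0.18605142  0.15350931] [-4.11138346e-01  4.95297583e-01  1.66837337e+00  1.52040611e-05
  9.76978526e-01  2.00143894e-01] [-0.91017084 -1.01839124  0.37190821]
0.015000128893626405 [ 4.15244652 -1.37248008 -2.1934719 ] [-0.30338256 -0.63715221  0.22201576] 17.225
```

The opening reads 15.0 mm, which is the bar's thickness. Turn clockwise (joint 6 increasing) in steps, watching the wrist load.

Run:
```python
from h import *
j0=np.array(r.read_joint_pos())
for k in range(1,10):
    j=j0.copy();j[5]+=1.2*k/9;r.movej(j.tolist())
    F=np.array(r.read_wrist_force());T=np.array(r.read_wrist_torque())
    print(k,r.read_joint_pos()[5].round(3),F.round(1),T.round(2),round(r.read_opening(),4))
    if np.linalg.norm(F)>30: break
print(r.read_clock())
```

```text
1 0.33 [-0.1 -0.2 -0.3] [0.07 0.08 0.23] 0.0148
2 0.461 [-3.7  2.1  1.9] [0.47 0.61 0.24] 0.0148
3 0.593 [-4.6  3.2  3.6] [0.63 0.88 0.16] 0.0148
4 0.728 [-4.   4.2  3.9] [0.82 0.74 0.08] 0.0148
5 0.861 [-4.6  5.9  4.7] [ 1.23  0.91 -0.01] 0.0149
6 0.995 [-5.   8.7  6.2] [ 1.74  0.97 -0.13] 0.0148
7 1.128 [-5.1  9.9  6.7] [ 2.16  1.03 -0.18] 0.0148
8 1.261 [-3.   8.6  3.8] [ 1.8   0.63 -0.29] 0.015
9 1.395 [-2.3  9.1  5.4] [ 2.2   0.55 -0.22] 0.0149
19.55
```

The torque changed sign past mid-travel, as a detent snapping over would show. Release, rise clear and verify.

Run:
```python
from h import *
r.open();r.sleep(.2)
p=r.read_tool_pos();r.movel([p[0],p[1],.27],feed=.15)
r.move_ptp([.30,.0,.35],r.read_orientation());r.sleep(.4)
for n in("top","scene"): cv2.imwrite(f"pics/{n}3.png",r.get_image(n)[:,:,::-1])
A=cv2.imread("pics/top3.png")[145:255,355:435];B=cv2.imread("pics/scene3.png")[190:310,190:330]
o=np.zeros((600,800,3),np.uint8);o[:440,:320]=cv2.resize(A,None,fx=4,fy=4,interpolation=2);o[:400,330:797]=cv2.resize(B,(467,400),interpolation=2)
cv2.imwrite("pics/end.png",o)
hsv=cv2.cvtColor(cv2.imread("pics/top3.png"),cv2.COLOR_BGR2HSV);H,S,V=[hsv[...,i].astype(int) for i in range(3)]
m=((H<10)|(H>170))&(S>150)&(V>190);w=np.zeros_like(m);w[145:255,355:435]=1
c,L,wd,a=rect("top",m&w,.12);u=np.array([np.cos(.3508),np.sin(.3508)]);d=c-[.494,-.2038];print("x,y",d@u+.0375,d@[-u[1],u[0]],L,wd,a,r.read_clock())
a=cv2.imread("pics/top0.png").astype(int);b=cv2.imread("pics/top3.png").astype(int)
print("bystander diff",abs(a-b)[95:145,255:410].max(2).__gt__(60).sum(),abs(a-b)[180:250,315:350].max(2).__gt__(60).sum())
```

```text
x,y -0.002505756186378459 -0.0007042002277027002 119.60494232177734 46.33726501464844 19.824689865112305 23.6917
bystander diff 0 102
```

View pics/end.png

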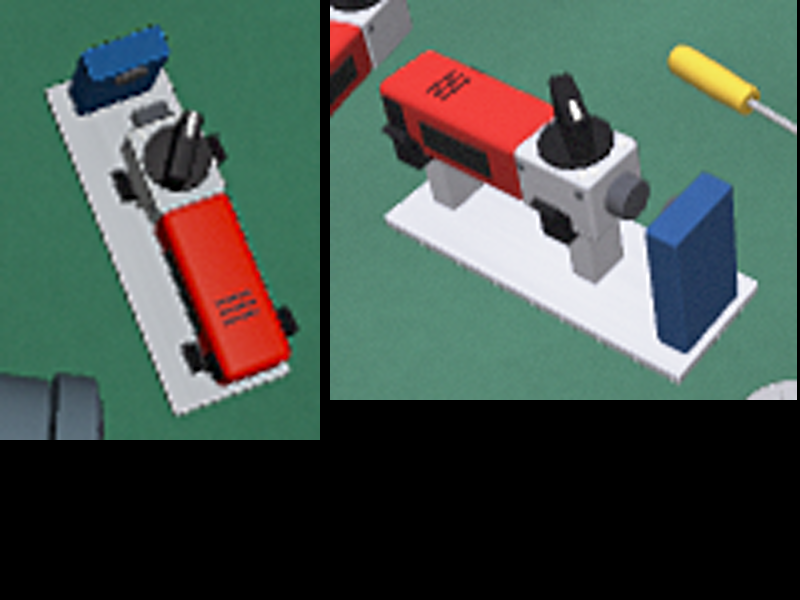

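End picture: the bar runs from about (172,180) to (193,115), which points some 37° right of the driver's axis (q ≈ 1.2). The driver is still seated and the screwdriver is unchanged in the scene view. Handing in.

```bash
python3 -c "
from plant import r
r.sign_off();print(r.read_clock())"
```

```text
the job is handed in; nothing more can be done
the job is handed in; nothing more can be done
```

The red driver is in the test cradle with its nose to the blue head, and its dial is turned to the two-dot setting. I handed the job in at about 24 s of robot time; no verdict is reported.

- **Placing:** I gripped the driver that lay farthest out by its housing, set it down until contact came exactly at the expected seat height, and let go. I turned the dial clockwise only after that.
- **Seat check:** after the dial was turned, the driver measured about 2.5 mm back and 0.7 mm sideways of the seat point. It is in line with the cradle to about 0.3°, and in the picture it looks level in both saddles.
- **Dial check:** the wrist torque changed sign partway through the turn, as a detent snapping over would show. By eye, the bar now points about 37° right of the driver's axis, which puts the dial at about 1.2 rad.
- **Bystanders:** the part of the top view with the battery, grease and motor showed no change. The patch around the screwdriver differed by 102 pixels. I put that down to the parked arm but did not test it; in the scene view the screwdriver looks unmoved.
- **Disagreements:**
  - The plate and the blue head gave cradle origins about 5 mm apart lengthways; I went with a value close to the head's, and contact height and final fit agreed.
  - My fit of the held driver's tilt was poorly determined (−0.016 to +0.047 rad), and I went ahead on that.
  - The dial axis read from the picture was about 4 mm off the predicted one; I used the prediction, and the grip closed on the bar at its 15 mm thickness.

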